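# Stack two sawn boards with sticks for drying

### The job

Stack the two sawn boards on the stand for drying: first the longer board, centred along the stand and flat on its two bearers; then the two sticks crosswise on it, one directly above each bearer (either stick on either side); then the shorter board centred on the two sticks, lengthwise like the board below. Last, set the iron weight upright on the middle of the top board, and leave the glue bottle, the hammer and the tin where they are.

Things in the scene. Friction and masses are not known exactly. Their poses are not given: they have to be found in the camera images.
- stand: Low stacking stand, fixed to the bench: plywood base plate 110 (x) x 220 (y) x 12 mm with two wooden bearers across it. Origin: centre of the base's underside, on the bench; its y axis is its long axis, z up. Each bearer is 100 mm long along the stand's x and 30 mm wide along its y; they are centred at y = -65 and +65 mm and x = 0; their flat tops are 42 mm above the origin. Its place and yaw vary (long axis within 0.25 rad of the world's y, across the robot's view).
- long_board: The longer sawn board, pale wood with a ragged dark bark edge on its +x side, 50 (x) x 240 (y) x 26 mm (z), about 0.17 kg, loose, lying flat. Origin: centre of its underside; y along its length. A plain box to the gripper, 50 mm across.
- short_board: The shorter sawn board, same look, 50 (x) x 180 (y) x 26 mm (z), about 0.13 kg, loose, lying flat. Origin: centre of its underside; y along its length; 50 mm across.
- stick_a: Square stick of pale wood, 90 (x) x 24 (y) x 24 mm (z), about 40 g, loose, lying flat. Origin: centre of its underside; x along its length. Interchangeable with stick_b.
- stick_b: Square stick of brown wood, 90 (x) x 24 (y) x 24 mm (z), about 50 g, loose, lying flat. Origin: centre of its underside; x along its length. Interchangeable with stick_a.
- weight: Iron weight, about 0.5 kg, standing upright and round about its z axis: dark body 48 mm in diameter and 36 mm high, with a bright coaxial knob 24 mm in diameter on top of it reaching to 66 mm. Origin: centre of its underside.
- glue: Bystander: standing white glue bottle, 56 mm in diameter, 150 mm high. Origin: centre of its underside.
- hammer: Bystander: hammer 260 mm long lying on the bench, handle to its -x. Origin: on its underside, near the middle.
- tin: Bystander: low round open tin of screws, 84 mm in diameter, 45 mm high. Origin: centre of its underside.
Not all that is in view belongs to the job. There is more than one size of the weight; the one meant has the size given above.

How it is judged (in metres and radians):
On the way, in this order (a step that is already met when the one before it is completed fails the run):
1. the longer board lies on the two bearers and is let go (x of long_board in the frame of stand between -0.014 and 0.014 m and y of long_board in the frame of stand between -0.014 and 0.014 m and z of long_board in the frame of stand between 0.037 and 0.047 m and angle between the y axis of long_board and the y axis of stand, either way round below 0.15 rad and angle between long_board's own z axis and vertical below 0.06 rad and contact force between the fingers and long_board below 0.5 N), for 0.2 s.
2. a stick lies across it above each bearer, both let go (x of long_board in the frame of stand between -0.014 and 0.014 m and y of long_board in the frame of stand between -0.014 and 0.014 m and z of long_board in the frame of stand between 0.037 and 0.047 m and angle between the y axis of long_board and the y axis of stand, either way round below 0.15 rad and angle between long_board's own z axis and vertical below 0.06 rad and (((x of stick_a in the frame of stand between -0.014 and 0.014 m and y of stick_a in the frame of stand between -0.079 and -0.051 m and z of stick_a in the frame of stand between 0.063 and 0.073 m) and (x of stick_b in the frame of stand between -0.014 and 0.014 m and y of stick_b in the frame of stand between 0.051 and 0.079 m and z of stick_b in the frame of stand between 0.063 and 0.073 m)) or ((x of stick_a in the frame of stand between -0.014 and 0.014 m and y of stick_a in the frame of stand between 0.051 and 0.079 m and z of stick_a in the frame of stand between 0.063 and 0.073 m) and (x of stick_b in the frame of stand between -0.014 and 0.014 m and y of stick_b in the frame of stand between -0.079 and -0.051 m and z of stick_b in the frame of stand between 0.063 and 0.073 m))) and angle between the x axis of each of stick_a, stick_b and the x axis of stand, either way round below 0.15 rad and contact force between the fingers and stick_a below 0.5 N and contact force between the fingers and stick_b below 0.5 N), for 0.2 s.
3. the shorter board lies on the two sticks and is let go (x of long_board in the frame of stand between -0.014 and 0.014 m and y of long_board in the frame of stand between -0.014 and 0.014 m and z of long_board in the frame of stand between 0.037 and 0.047 m and angle between the y axis of each of long_board, short_board and the y axis of stand, either way round below 0.15 rad and angle between each of long_board, short_board's own z axis and vertical below 0.06 rad and (((x of stick_a in the frame of stand between -0.014 and 0.014 m and y of stick_a in the frame of stand between -0.079 and -0.051 m and z of stick_a in the frame of stand between 0.063 and 0.073 m) and (x of stick_b in the frame of stand between -0.014 and 0.014 m and y of stick_b in the frame of stand between 0.051 and 0.079 m and z of stick_b in the frame of stand between 0.063 and 0.073 m)) or ((x of stick_a in the frame of stand between -0.014 and 0.014 m and y of stick_a in the frame of stand between 0.051 and 0.079 m and z of stick_a in the frame of stand between 0.063 and 0.073 m) and (x of stick_b in the frame of stand between -0.014 and 0.014 m and y of stick_b in the frame of stand between -0.079 and -0.051 m and z of stick_b in the frame of stand between 0.063 and 0.073 m))) and angle between the x axis of each of stick_a, stick_b and the x axis of stand, either way round below 0.15 rad and x of short_board in the frame of stand between -0.014 and 0.014 m and y of short_board in the frame of stand between -0.014 and 0.014 m and z of short_board in the frame of stand between 0.087 and 0.097 m and contact force between the fingers and short_board below 0.5 N), for 0.2 s.
4. the weight stands on the middle of the shorter board and is let go (x of weight in the frame of stand between -0.014 and 0.014 m and y of weight in the frame of stand between -0.014 and 0.014 m and z of weight in the frame of stand between 0.113 and 0.123 m and angle between weight's own z axis and vertical below 0.06 rad and contact force between the fingers and weight below 0.5 N), for 0.2 s.
At the end, for the whole second after the job is handed in: Long board on the bearers, a stick over each bearer, short board on the sticks, weight on top: each within 14 mm of its place in the stand's x and y, 5 mm in height, boards and sticks within 0.15 rad of the stand's axes, boards and weight tilted under 0.06 rad; all released, below 20 mm/s (x of long_board in the frame of stand between -0.014 and 0.014 m and y of long_board in the frame of stand between -0.014 and 0.014 m and z of long_board in the frame of stand between 0.037 and 0.047 m and angle between the y axis of each of long_board, short_board and the y axis of stand, either way round below 0.15 rad and angle between each of long_board, short_board, weight's own z axis and vertical below 0.06 rad and (((x of stick_a in the frame of stand between -0.014 and 0.014 m and y of stick_a in the frame of stand between -0.079 and -0.051 m and z of stick_a in the frame of stand between 0.063 and 0.073 m) and (x of stick_b in the frame of stand between -0.014 and 0.014 m and y of stick_b in the frame of stand between 0.051 and 0.079 m and z of stick_b in the frame of stand between 0.063 and 0.073 m)) or ((x of stick_a in the frame of stand between -0.014 and 0.014 m and y of stick_a in the frame of stand between 0.051 and 0.079 m and z of stick_a in the frame of stand between 0.063 and 0.073 m) and (x of stick_b in the frame of stand between -0.014 and 0.014 m and y of stick_b in the frame of stand between -0.079 and -0.051 m and z of stick_b in the frame of stand between 0.063 and 0.073 m))) and angle between the x axis of each of stick_a, stick_b and the x axis of stand, either way round below 0.15 rad and x of short_board in the frame of stand between -0.014 and 0.014 m and y of short_board in the frame of stand between -0.014 and 0.014 m and z of short_board in the frame of stand between 0.087 and 0.097 m and x of weight in the frame of stand between -0.014 and 0.014 m and y of weight in the frame of stand between -0.014 and 0.014 m and z of weight in the frame of stand between 0.113 and 0.123 m and linear speed of each of long_board, short_board, stick_a, stick_b, weight below 0.02 m/s); the robot touches nothing.
It fails at once if the hammer is moved more than 30 mm (distance of hammer from where it was at the start of the episode above 0.03 m).
It fails at once if the tin is moved more than 30 mm (distance of tin from where it was at the start of the episode above 0.03 m).
It fails at once if the glue bottle is moved more than 30 mm or knocked over (distance of glue from where it was at the start of the episode above 0.03 m or angle between glue's own z axis and vertical above 0.5 rad).
It also fails if it takes over 134 s, if anything falls off the work surface, if the arm or the gripper's body presses on something with over 40 N, if the wrist force passes 120 N, or if a joint passes its speed limit or range.

### The arm

A 6-joint arm with a two-finger parallel gripper is mounted at the origin on the work surface. World frame = base frame: x ahead of the robot, y to its left, z up, the work surface at z = 0. Lengths are in m, angles in degrees, forces in N, time in s.
With the tool pointing down it reaches from about 0.375 to 0.9 m from the base axis. Payload 3.1 kg.
Tool frame: the origin (TCP) lies on the centre line of the jaws, within the pads' length; the fingertips stand 22 mm ahead of it and the grasp point (between the pads) lies 3 mm ahead of it; y points along the fingers, z is the direction in which the jaws open and shut, and the axes are right-handed (so a half turn about y gives the same grasp; the last joint's range is limited). The gripper opens to 87 mm and grips with 3 to 60 N. Pads are 19 mm wide; open, the fingers measure 117 mm over their backs; the gripper's body (75 mm by 190 mm) begins 51 mm behind the grasp point.
Start: joints at [62.023, 30.224, 82.088, -0, 67.689, -10.227], TCP at [0.191, 0.595, 0.245] pointing down, gripper open.
Joint ranges: [-176.69, 176.69], [-43.24, 126.21], [12.49, 139.97], [-82, 262], [0, 151.66], [-163.58, 163.58]. Speed limits (degrees/s): [159.86, 159.86, 180, 180, 180, 180].

### API

Orientations are given as a 3x3 rotation matrix whose columns are the frame's x, y, z axes.
In Python, from rig import bot gives the robot as it stands.
- The arm moves only by the tool jog_arm, never from a script. Its argument "motion" is one flat list of numbers, 6 for each row, row after row: the shift along the tool's x, y, z in mm, then the turn, a rotation vector about the tool's x, y, z in degrees. A call has 1 to 20 rows; each row is the pose to reach, as a shift and turn from the pose commanded when the call began, along the tool's axes at that moment; what a row does not reach only later rows make up. A row lasts 1/8 s, in which the tool goes at most 62.5 mm and 10.7 degrees, less where a joint would pass 70% of its speed; a pose out of reach is approached as far as the arm can. A call with a gripper value outside its range is refused whole. "gripper" is the opening, from 0 (shut) to 1 (fully open), set as the call begins (left out, the last holds). The fingers move at their own pace and stop on an object; the grip force is fixed at half the most. Time passes only in rows, so rows that repeat a pose let the fingers close. It gives the time, the measured TCP pose, the force and the opening at its end, in the units of the state.
- bot.read_state(): the state, without advancing time (a new reading comes with each control period).
- bot.capture(name): name is "scene" or "side" or "wrist"; returns (picture, depth): 400x640x3 uint8, red, green, blue; 400x640 float32, m along the optical axis (not along the pixel's ray), 0 where there is no reading.
- bot.get_calibration(name): a dict with "mtx" (3x3 intrinsics, pixels), "pose" (4x4, takes a point from camera to world coordinates); the wrist camera has in their place "hand_eye" (4x4, takes a point from camera to tool coordinates, whose origin is the TCP and whose axes are the tool frame's). Camera axes: x right, y up, looking along -z (the intrinsics and any distortion apply to the point x, -y, -z); pixel columns grow to the right and rows downward; lengths in m; the calibration is good to about 2 mm. A picture is of the moment at which its call begins: read the wrist's pose just before it. get_calibration takes no time and is no camera call.
- bot.hand_in(): hands the job in, once; it reports no verdict.
The state is a dict: "time_s": time; "joint_positions": joint angles; "qvel": joint speeds; "tau": joint torques, N m; "position": TCP position; "tcp_rot": TCP orientation; "force": force on the tool from outside, world axes, zero at the start; "moment": the same for the moment, N m; "opening": opening from 0.0 (shut) to 1.0 (fully open).
Only numpy, scipy, OpenCV 4.12 (cv2) and the standard library are available. Lean on these libraries where they do the work, as an engineer would, in place of code of your own. Each camera call takes 0.05 s, during which the arm holds its last target.

## Working session

There is one attempt and no reset: what is moved stays moved. The work goes in short steps, Python scripts to look and compute and a tool call to move; the robot and the scene stay as the last step left them, time stands still between calls to the robot, and variables do not carry over. Pictures are saved under pics/ and viewed, and the job is handed in when it is done.

Besides the shell and the picture viewer there is one more tool, called after "Request:" by a JSON object that holds its "op" and its "data", one argument or row to a line. jog_arm: Moves the arm, as the interface text tells. Its arguments: {"type":"object","properties":{"motion":{"type":"array","items":{"type":"number"}},"gripper":{"type":"number"}},"required":["motion"]}

```bash
ls; mkdir -p pics; python3 - <<'E'
from rig import bot
import cv2,numpy as np
print(bot.read_state())
for n in ["scene","side","wrist"]:
    im,d=bot.capture(n)
    cv2.imwrite(f"pics/{n}0.png",im[:,:,::-1]); np.savez(f"{n}0.npz",im=im,d=d)
    print(n,bot.get_calibration(n), (d>0).mean())
E
```

```text
pics
{'time_s': 0.0, 'joint_positions': array([ 6.20226359e+01,  3.02791635e+01,  8.21577932e+01, -1.85050453e-03,
        6.76886463e+01, -1.02269554e+01]), 'qvel': array([ 0.03308176,  0.04897631, -0.08193489, -0.01614137, -0.00104229,
       -0.09257981]), 'tau': array([-1.17540923e-03, -4.40052545e+01, -1.76586431e+01,  6.31208997e-02,
        5.82629757e-02, -1.56491142e-04]), 'position': array([0.19018823, 0.59462702, 0.24356166]), 'tcp_rot': array([[ 9.52397192e-01, -1.00201628e-03,  3.04858301e-01],
       [-3.04859735e-01, -1.95000813e-03,  9.52395264e-01],
       [-3.59839394e-04, -9.99997597e-01, -2.16265669e-03]]), 'force': array([-0.31554162, -0.40103618,  0.56134171]), 'moment': array([ 0.02107965, -0.00525424, -0.04734934]), 'opening': 1.0014990957421577}
scene {'mtx': array([[427.67118852,   0.        , 315.00053792],
       [  0.        , 427.67118852, 195.94317827],
       [  0.        ,   0.        ,   1.        ]]), 'pose': array([[ 0.63802596, -0.62671977,  0.44737591,  1.16499626],
       [ 0.76984579,  0.53135337, -0.35355489, -0.39309385],
       [-0.01613486,
[... 388 characters left out ...]
 -0.69918211, -0.63759017],
       [-0.00782018,  0.74127365,  0.67115738,  0.67263513],
       [ 0.        ,  0.        ,  0.        ,  1.        ]])} 0.996015625
wrist {'mtx': array([[285.19819598,   0.        , 323.32667139],
       [  0.        , 285.19819598, 202.68304258],
       [  0.        ,   0.        ,   1.        ]]), 'hand_eye': array([[ 1.06863885e-03, -9.65678775e-01, -2.59737101e-01,
        -7.04822549e-02],
       [-7.21002657e-04,  2.59736438e-01, -9.65679275e-01,
        -1.39668626e-01],
       [ 9.99999169e-01,  1.21923353e-03, -4.18692514e-04,
         1.19785778e-03],
       [ 0.00000000e+00,  0.00000000e+00,  0.00000000e+00,
         1.00000000e+00]])} 0.98866796875
```

View pics/scene0.png

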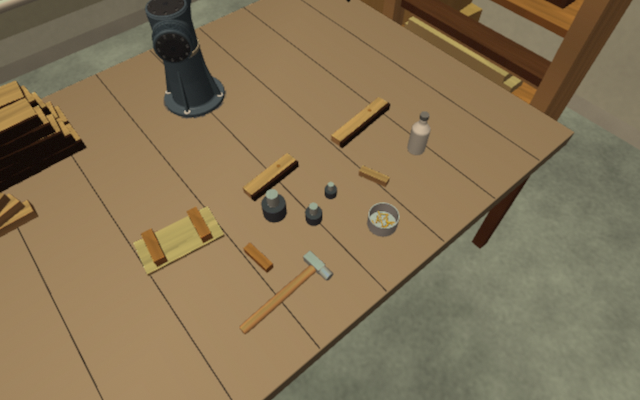

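View pics/side0.png

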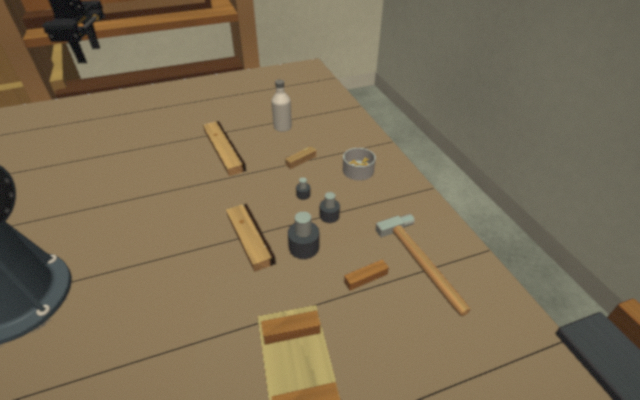

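View pics/wrist0.png

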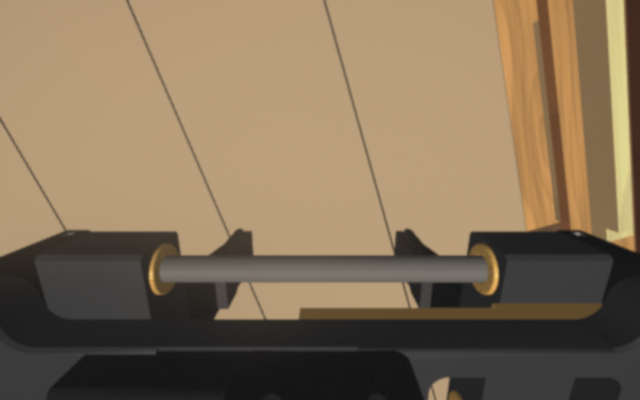

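The scene view shows two boards at about (361,121) and (271,175), and sticks at (374,175) (pale) and (258,256) (brown). Three weights stand at (274,206), (314,213) and (331,190). The stand is at (180,238), the hammer at (290,290), the tin at (383,219) and the glue at (419,135). Next I'll measure them.

```bash
cat > h.py <<'E'
import numpy as np, cv2
from rig import bot
def cloud(d,K,P):
    v,u=np.mgrid[0:d.shape[0],0:d.shape[1]]
    x=(u-K[0,2])/K[0,0]*d; y=-(v-K[1,2])/K[1,1]*d
    p=np.stack([x,y,-d],-1)
    return p@P[:3,:3].T+P[:3,3]
def proj(X,K,P):
    c=(np.atleast_2d(X)-P[:3,3])@P[:3,:3]
    return np.stack([K[0,0]*c[:,0]/-c[:,2]+K[0,2],K[1,1]*-c[:,1]/-c[:,2]+K[1,2]],-1)
def ray(px,z,K,P):
    px=np.atleast_2d(px).astype(float)
    r=np.stack([(px[:,0]-K[0,2])/K[0,0],-(px[:,1]-K[1,2])/K[1,1],-np.ones(len(px))],-1)@P[:3,:3].T
    return P[:3,3]+r*((z-P[2,3])/r[:,2])[:,None]
E
python3 - <<'E'
from h import *
for n in ["scene","side"]:
    f=np.load(n+"0.npz"); c=bot.get_calibration(n); p=cloud(f["d"],c["mtx"],c["pose"])
    ok=(f["d"]>0)&(p[...,0]>0.25)&(p[...,0]<1.0)&(abs(p[...,1])<0.6)
    t=ok&(abs(p[...,2])<0.008); A=np.c_[p[t][:,:2],np.ones(t.sum())]
    s=np.linalg.lstsq(A,p[t][:,2],rcond=None)[0]; print(n,"table",s,(A@s-p[t][:,2]).std())
    h=p[...,2]-(p[...,0]*s[0]+p[...,1]*s[1]+s[2])
    m=(ok&(h>0.007)&(h<0.3)).astype(np.uint8)
    k,l,st,ce=cv2.connectedComponentsWithStats(m)
    for i in range(1,k):
        if st[i,4]<40: continue
        q=p[l==i]; hh=h[l==i]; zt=np.percentile(hh,95)
        if zt<0.04 or True:
            w=q[hh>zt-0.008][:,:2].astype(np.float32); r=cv2.minAreaRect(w)
        print(ce[i].round(),st[i,4],"ztop %.3f"%zt,"top ctr",np.round(r[0],4),"sz",np.round(r[1],4),"ang",round(r[2],1))
E
```

```text
scene table [ 0.0010322  -0.00068826 -0.0008142 ] 0.0020572734765392036
[360. 121.] 1012 ztop 0.029 top ctr [0.481 0.349] sz [0.0533 0.2445] ang 6.8
[420. 134.] 654 ztop 0.149 top ctr [0.6709 0.4071] sz [0.0238 0.0277] ang 73.9
[272. 187.] 1636 ztop 0.092 top ctr [ 0.5768 -0.0752] sz [0.0324 0.0321] ang 34.9
[374. 175.] 300 ztop 0.027 top ctr [0.6688 0.2246] sz [0.0896 0.0273] ang 20.4
[331. 189.] 162 ztop 0.050 top ctr [0.6293 0.0887] sz [0.018  0.0176] ang 72.5
[314. 213.] 299 ztop 0.067 top ctr [ 0.6631 -0.0025] sz [0.019  0.0251] ang 49.6
[384. 218.] 616 ztop 0.046 top ctr [0.7984 0.1319] sz [0.082  0.0847] ang 54.7
[178. 239.] 3042 ztop 0.043 top ctr [ 0.4801 -0.3271] sz [0.16   0.1047] ang 82.2
[259. 256.] 346 ztop 0.027 top ctr [ 0.667  -0.1951] sz [0.091  0.0251] ang 7.6
[288. 290.] 1328 ztop 0.028 top ctr [ 0.7967 -0.2063] sz [0.0869 0.2598] ang 4.7
side table [-0.00105891  0.00066833  0.00029632] 0.0013165842942794235
[280. 108.] 762 ztop 0.146 top ctr [0.6647 0.4033] sz [0.026  0.0228] ang 71.0
[224. 147.] 1049 ztop 0.028 top ctr [0.4745 0.3488] sz [0.0502 0.2474] ang 6.8
[300. 156.] 323 ztop 0.025 top ctr [0.6635 0.2241] sz [0.0926 0.0283] ang 20.0
[358. 163.] 812 ztop 0.045 top ctr [0.7924 0.1313] sz [0.0838 0.0799] ang 66.7
[302. 189.] 230 ztop 0.050 top ctr [0.6235 0.0864] sz [0.0172 0.0145] ang 71.0
[329. 208.] 479 ztop 0.066 top ctr [ 0.6571 -0.0047] sz [0.0234 0.0226] ang 67.3
[250. 236.] 1586 ztop 0.028 top ctr [ 0.4676 -0.0109] sz [0.0503 0.1828] ang 6.6
[303. 236.] 1155 ztop 0.094 top ctr [ 0.5704 -0.0753] sz [0.0338 0.0324] ang 71.3
[422. 260.] 1822 ztop 0.027 top ctr [ 0.7935 -0.2072] sz [0.0885 0.2608] ang 6.3
[365. 274.] 649 ztop 0.026 top ctr [ 0.6611 -0.1959] sz [0.0899 0.0259] ang 6.4
[296. 356.] 5885 ztop 0.043 top ctr [ 0.4754 -0.3265] sz [0.1584 0.0997] ang 82.8
[603. 357.] 3562 ztop 0.022 top ctr [ 0.9628 -0.4899] sz [0.1418 0.0743] ang 89.7
```

Candidates, with scene pixels and measurements:
- **Boards:** (361,121) is 245 mm long, so it is the long one. (271,175) is 183 mm, the short one.
- **Weights:** (274,206) is 92 mm high, (314,213) is 66 mm and (331,190) is 50 mm. I choose (314,213).
- **Sticks:** (374,175) and (258,256), both 90 mm.

I'll check the choice in one close crop.

```bash
cat > plan.py <<'E'
import sys,json,numpy as np,os
# pose commanded [x,y,z,phi]; tool y down, z at phi, x at phi-90
f='cmd.json'
c=json.load(open(f)) if os.path.exists(f) else [0.191,0.595,0.245,72.25]
out=[]
g=list(map(float,sys.argv[1:5]))
phi=np.radians(c[3]); X=np.array([np.sin(phi),-np.cos(phi)]); Z=np.array([np.cos(phi),np.sin(phi)])
d=np.array(g[:2])-c[:2]
s=np.round([d@X*1e3,-(g[2]-c[2])*1e3,d@Z*1e3,],1); t=round(-(g[3]-c[3]),1)
n=max(np.linalg.norm(s)/62.5,abs(t)/10.7)
print("shift",s,"turn y",t,"rows>=",round(n,1), 'half',s/2,t/2)
new=[c[0]+(s[0]*X[0]+s[2]*Z[0])/1e3,c[1]+(s[0]*X[1]+s[2]*Z[1])/1e3,c[2]-s[1]/1e3,c[3]-t]
json.dump(new,open(f,'w')); print(np.round(new,4))
E
python3 - <<'E'
import cv2
im=cv2.imread('pics/side0.png')[150:300,210:420]; cv2.imwrite('pics/crop1.png',cv2.resize(im,None,fx=3.5,fy=3.5,interpolation=2))
E
python3 plan.py 0.476 0.269 0.28 6.8
```

```text
shift [ 370.8  -35.  -223.6] turn y 65.5 rows>= 7.0 half [ 185.4  -17.5 -111.8] 32.75
[0.476 0.269 0.28  6.75 ]
```

View pics/crop1.png

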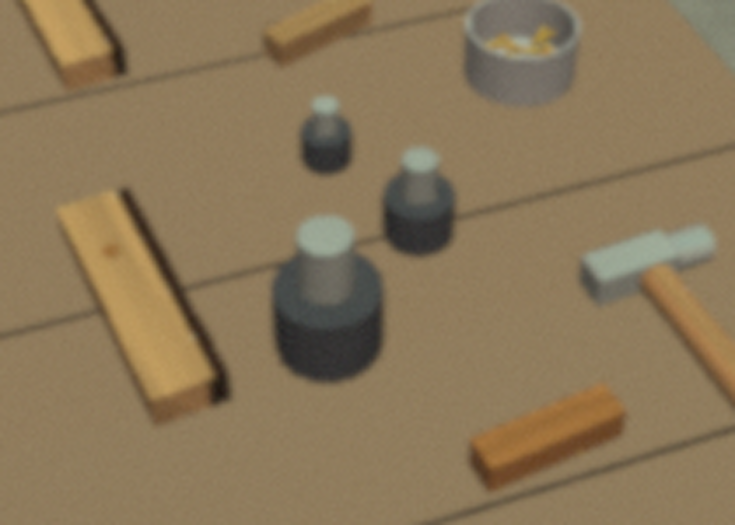

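The crop shows three sizes of weight. The middle one (side pixel 329,208) is the 66 mm one. The short board is at (250,236) and the brown stick at (365,274). Next I move to a viewpoint over the long board.

Request:
{"op": "jog_arm", "data": {
  "motion": [40,-10,-24,0,7,0,90,-20,-54,0,16,0,140,-30,-84,0,25,0,190,-35,-115,0,34,0,240,-35,-145,0,43,0,290,-35,-175,0,52,0,335,-35,-202,0,60,0,370.8,-35,-223.6,0,65.5,0,370.8,-35,-223.6,0,65.5,0,370.8,-35,-223.6,0,65.5,0,370.8,-35,-223.6,0,65.5,0],
  "gripper": 1
}}

```text
time_s: 1.52
position: [0.4744, 0.2701, 0.2794]
tcp_rot: [[0.119, -0.001, 0.993], [-0.993, 0.0, 0.119], [-0.0, -1.0, -0.001]]
force: [0.5, -0.7, -0.3]
opening: 0.996
```

```bash
cat > wr.py <<'E'
from h import *
import sys
def wrist(name):
    s=bot.read_state(); im,d=bot.capture("wrist"); c=bot.get_calibration("wrist")
    T=np.eye(4); T[:3,:3]=s["tcp_rot"]; T[:3,3]=s["position"]
    P=T@c["hand_eye"]; cv2.imwrite(f"pics/{name}.png",im[:,:,::-1]); np.savez(name+".npz",im=im,d=d,P=P,K=c["mtx"])
    return im,d,c["mtx"],P,s
def blobs(d,K,P,hmin=0.007,rng=None,table=True,lo=0.25,hmax=.12):
    p=cloud(d,K,P); ok=(d>0.12)&(p[...,0]>lo)
    h=p[...,2]
    t=ok&(abs(h)<0.006)
    z0=np.median(h[t]) if t.sum()>200 else 0; print("table z",round(float(z0),4))
    m=(ok&(h-z0>hmin)&(h<hmax)).astype(np.uint8); k,l,st,ce=cv2.connectedComponentsWithStats(m)
    for i in range(1,k):
        if st[i,4]<150: continue
        hh=(h-z0)[l==i]; zt=np.percentile(hh,90); w=p[l==i][abs(hh-zt)<0.006][:,:2].astype(np.float32); r=cv2.minAreaRect(w)
        print(ce[i].round(),st[i,4],"ztop %.4f"%zt,"ctr",np.round(r[0],4),"sz",np.round(r[1],4),"ang",round(r[2],1))
E
python3 - <<'E'
from wr import *
im,d,K,P,s=wrist("w1"); print(s["time_s"],s["position"],s["tcp_rot"][:,2]); blobs(d,K,P)
E
```

```text
1.525 [0.47442969 0.27007142 0.27941405] [ 9.92839888e-01  1.19449956e-01 -8.15077613e-04]
table z -0.0005
[333. 110.] 7027 ztop 0.0269 ctr [0.479  0.3502] sz [0.0497 0.2392] ang 6.8
[498.  89.] 3468 ztop 0.1122 ctr [0.6652 0.4061] sz [0.0311 0.0391] ang 21.9
[448. 223.] 1235 ztop 0.0248 ctr [0.6669 0.2255] sz [0.0898 0.0243] ang 19.7
[403. 298.] 408 ztop 0.0386 ctr [0.6253 0.0951] sz [0.0167 0.0075] ang 23.2
[298. 302.] 692 ztop 0.0265 ctr [0.4626 0.0613] sz [0.0483 0.04  ] ang 6.6
```

View pics/w1.png

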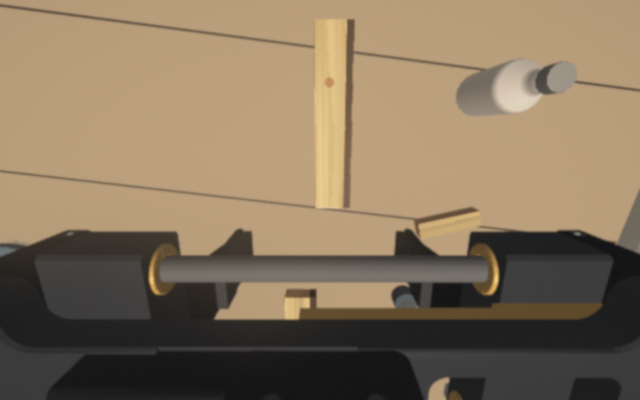

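The wrist view shows the long board at (333,110) with its full outline (239×50 mm). It measures (0.479, 0.350), which agrees with the mean of the two fixed cameras. The glue is at (498,89) and the pale stick at (448,223). Next is the grasp.

```bash
python3 plan.py 0.480 0.350 0.026 6.8
```

```text
shift [-80.  254.   13.5] turn y -0.0 rows>= 4.3 half [-40.   127.     6.75] -0.0
[0.48  0.35  0.026 6.75 ]
```

Request:
{"op": "jog_arm", "data": {
  "motion": [-25,20,4,0,0,0,-60,60,10,0,0,0,-80,105,13.5,0,0,0,-80,150,13.5,0,0,0,-80,190,13.5,0,0,0,-80,220,13.5,0,0,0,-80,240,13.5,0,0,0,-80,250,13.5,0,0,0,-80,254,13.5,0,0,0,-80,254,13.5,0,0,0,-80,254,13.5,0,0,0]
}}

```text
time_s: 2.95
position: [0.48, 0.3506, 0.0264]
tcp_rot: [[0.118, 0.002, 0.993], [-0.993, 0.001, 0.118], [-0.001, -1.0, 0.002]]
force: [-0.2, -0.4, -0.2]
opening: 1.002
```

Request:
{"op": "jog_arm", "data": {
  "motion": [0,0,0,0,0,0,0,0,0,0,0,0,0,0,0,0,0,0,0,0,0,0,0,0,0,0,0,0,0,0,0,0,0,0,0,0],
  "gripper": 0
}}

```text
time_s: 3.7
position: [0.4792, 0.3502, 0.0255]
tcp_rot: [[0.118, -0.001, 0.993], [-0.993, -0.0, 0.118], [0.0, -1.0, -0.001]]
force: [-0.4, -0.8, 1.3]
opening: 0.577
```

```bash
python3 plan.py 0.480 0.350 0.20 6.8;python3 plan.py 0.478 -0.250 0.20 -7.5
```

```text
shift [   0. -174.    0.] turn y -0.0 rows>= 2.8 half [  0. -87.   0.] -0.0
[0.48 0.35 0.2  6.75]
shift [595.6  -0.  -72.5] turn y 14.2 rows>= 9.6 half [297.8   -0.   -36.25] 7.1
[ 0.478 -0.25   0.2   -7.45 ]
```

```bash
echo '[0.48,0.35,0.026,6.75]'>cmd.json; python3 plan.py 0.480 0.350 0.20 6.75;python3 plan.py 0.478 -0.327 0.20 -7.45; python3 plan.py 0.478 -0.327 0.07 -7.45
```

```text
shift [   0. -174.    0.] turn y -0.0 rows>= 2.8 half [  0. -87.   0.] -0.0
[0.48 0.35 0.2  6.75]
shift [672.1  -0.  -81.6] turn y 14.2 rows>= 10.8 half [336.05  -0.   -40.8 ] 7.1
[ 0.478 -0.327  0.2   -7.45 ]
shift [ -0. 130.   0.] turn y 0.0 rows>= 2.1 half [-0. 65.  0.] 0.0
[ 0.478 -0.327  0.07  -7.45 ]
```

Request:
{"op": "jog_arm", "data": {
  "motion": [0,-10,0,0,0,0,0,-30,0,0,0,0,0,-60,0,0,0,0,0,-100,0,0,0,0,0,-135,0,0,0,0,0,-160,0,0,0,0,0,-174,0,0,0,0,0,-174,0,0,0,0]
}}

```text
time_s: 4.7
position: [0.4799, 0.3505, 0.2004]
tcp_rot: [[0.118, 0.002, 0.993], [-0.993, 0.001, 0.118], [-0.001, -1.0, 0.002]]
force: [0.4, -0.3, -2.2]
opening: 0.575
```

Request:
{"op": "jog_arm", "data": {
  "motion": [10,0,-1,0,0,0,30,0,-4,0,0.5,0,60,0,-7,0,1,0,100,0,-12,0,2,0,145,0,-18,0,3,0,190,0,-23,0,4,0,235,0,-29,0,5,0,280,0,-34,0,6,0,325,0,-39,0,7,0,370,0,-45,0,8,0,415,0,-50,0,9,0,460,0,-56,0,10,0,505,0,-61,0,11,0,550,0,-67,0,12,0,590,0,-72,0,13,0,625,0,-76,0,13.5,0,650,0,-79,0,14,0,665,0,-81,0,14.2,0,672.1,0,-81.6,0,14.2,0,672.1,0,-81.6,0,14.2,0]
}}

```text
time_s: 7.2
position: [0.4773, -0.3262, 0.1994]
tcp_rot: [[-0.129, -0.0, 0.992], [-0.992, 0.001, -0.129], [-0.001, -1.0, -0.001]]
force: [0.0, 0.3, -2.1]
opening: 0.572
```

```bash
cat > shot.py <<'E'
import sys
from h import *
for n in sys.argv[2:]:
    im,d=bot.capture(n); cv2.imwrite(f"pics/{n}{sys.argv[1]}.png",im[:,:,::-1]); np.savez(f"{n}{sys.argv[1]}.npz",im=im,d=d)
print(bot.read_state()["position"])
E
python3 shot.py 1 scene
```

```text
[ 0.47732505 -0.32573932  0.19941035]
```

View pics/scene1.png

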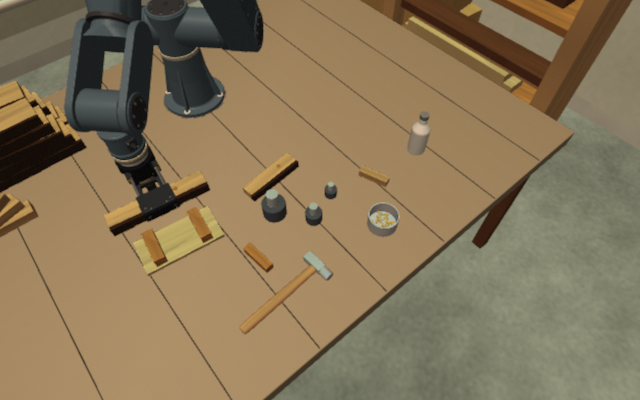

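The board hangs level at (157,203), above and parallel to the stand at (180,238). I'll lower it.

Request:
{"op": "jog_arm", "data": {
  "motion": [0,15,0,0,0,0,0,40,0,0,0,0,0,75,0,0,0,0,0,100,0,0,0,0,0,115,0,0,0,0,0,123,0,0,0,0,0,127,0,0,0,0,0,130,0,0,0,0,0,131,0,0,0,0,0,131,0,0,0,0]
}}

```text
time_s: 8.5
position: [0.4776, -0.327, 0.069]
tcp_rot: [[-0.13, 0.001, 0.992], [-0.992, -0.001, -0.13], [0.0, -1.0, 0.001]]
force: [-0.3, 1.1, -2.1]
opening: 0.577
```

Request:
{"op": "jog_arm", "data": {
  "motion": [0,1,0,0,0,0,0,1.5,0,0,0,0]
}}

```text
time_s: 8.75
position: [0.4776, -0.3269, 0.0675]
tcp_rot: [[-0.13, 0.0, 0.992], [-0.992, -0.0, -0.13], [0.0, -1.0, 0.0]]
force: [-0.8, -0.7, 3.3]
opening: 0.572
```

Request:
{"op": "jog_arm", "data": {
  "motion": [0,0,0,0,0,0,0,0,0,0,0,0,0,0,0,0,0,0,0,0,0,0,0,0],
  "gripper": 1
}}

```text
time_s: 9.25
position: [0.4775, -0.3268, 0.067]
tcp_rot: [[-0.13, 0.0, 0.992], [-0.992, -0.0, -0.13], [0.0, -1.0, 0.0]]
force: [-0.2, 0.0, -0.1]
opening: 0.937
```

```bash
echo '[0.478,-0.327,0.0675,-7.45]'>cmd.json; python3 plan.py 0.478 -0.327 0.26 -7.45; cp cmd.json c1.json; echo; python3 plan.py 0.664 -0.255 0.26 -83
```

```text
shift [   0.  -192.5    0. ] turn y -0.0 rows>= 3.1 half [  0.   -96.25   0.  ] -0.0
[ 0.478 -0.327  0.26  -7.45 ]

shift [-95.5  -0.  175.1] turn y 75.5 rows>= 7.1 half [-47.75  -0.    87.55] 37.75
[  0.664  -0.255   0.26  -82.95 ]
```

Request:
{"op": "jog_arm", "data": {
  "motion": [0,-10,0,0,0,0,0,-35,0,0,0,0,0,-75,0,0,0,0,0,-115,0,0,0,0,0,-150,0,0,0,0,0,-180,0,0,0,0,0,-192.5,0,0,0,0,0,-192.5,0,0,0,0]
}}

```text
time_s: 10.25
position: [0.4776, -0.3269, 0.2603]
tcp_rot: [[-0.13, 0.001, 0.992], [-0.992, -0.001, -0.13], [0.001, -1.0, 0.001]]
force: [-0.5, 0.0, -1.0]
opening: 1.0
```

```bash
cp c1.json cmd.json; python3 plan.py 0.664 -0.1955 0.12 -83; python3 plan.py 0.664 -0.1955 0.026 -83
```

```text
shift [-154.5  140.   167.4] turn y 75.5 rows>= 7.1 half [-77.25  70.    83.7 ] 37.75
[  0.664   -0.1955   0.12   -82.95  ]
shift [ 0. 94. -0.] turn y 0.0 rows>= 1.5 half [ 0. 47. -0.] 0.0
[ 6.640e-01 -1.955e-01  2.600e-02 -8.295e+01]
```

Request:
{"op": "jog_arm", "data": {
  "motion": [-10,0,10,0,5,0,-30,10,32,0,15,0,-52,30,57,0,25,0,-75,55,82,0,35,0,-98,80,107,0,45,0,-120,105,130,0,55,0,-138,125,150,0,65,0,-150,135,163,0,72,0,-154.5,140,167.4,0,75.5,0,-154.5,140,167.4,0,75.5,0,-154.5,140,167.4,0,75.5,0]
}}

```text
time_s: 11.62
position: [0.6627, -0.1953, 0.1186]
tcp_rot: [[-0.992, -0.002, 0.123], [-0.123, 0.001, -0.992], [0.002, -1.0, -0.001]]
force: [-0.3, 0.3, -0.3]
opening: 1.001
```

```bash
cat > st.py <<'E'
from h import *
import sys
# top-surface rect within height band near stand: args idx zlo zhi
idx,zl,zh=sys.argv[1],float(sys.argv[2]),float(sys.argv[3])
S=np.array([0.4778,-0.3268]); a=np.radians(-7.5); R=np.array([[np.cos(a),-np.sin(a)],[np.sin(a),np.cos(a)]])
off={"scene":[0.0023,-0.0003],"side":[-0.0024,0.0003]}
for n in ["scene","side"]:
    f=np.load(f"{n}{idx}.npz"); c=bot.get_calibration(n); p=cloud(f["d"],c["mtx"],c["pose"])
    l=(p[...,:2]-S-np.array(off[n]))@R
    m=((f["d"]>0)&(abs(l[...,0])<0.075)&(abs(l[...,1])<0.15)&(p[...,2]>zl)&(p[...,2]<zh)).astype(np.uint8)
    k,L,stt,ce=cv2.connectedComponentsWithStats(m)
    for i in range(1,k):
        if stt[i,4]<60: continue
        q=l[L==i].astype(np.float32); r=cv2.minAreaRect(q)
        print(n,ce[i].round(),stt[i,4],"z %.4f"%np.median(p[L==i][:,2]),"stand-frame ctr",np.round(r[0],4),"sz",np.round(r[1],4),"ang",round(r[2],1))
E
python3 shot.py 2 scene side; python3 st.py 2 0.06 0.08; python3 - <<'E'
from wr import *
im,d,K,P,s=wrist("w2"); blobs(d,K,P)
E
```

```text
[ 0.66305261 -0.19564208  0.11947832]
scene [172. 229.] 1633 z 0.0674 stand-frame ctr [-0.0011  0.0003] sz [0.0543 0.2403] ang 0.3
side [295. 346.] 3540 z 0.0673 stand-frame ctr [-0.0003  0.0185] sz [0.0498 0.2044] ang 0.1
table z -0.0005
[333.  56.] 14860 ztop 0.0263 ctr [ 0.7892 -0.2068] sz [0.0708 0.2599] ang 6.3
[324. 204.] 2754 ztop 0.0248 ctr [ 0.6665 -0.1947] sz [0.0874 0.0241] ang 6.6
[ 89. 188.] 4649 ztop 0.0659 ctr [ 0.6621 -0.0029] sz [0.0231 0.0248] ang 5.4
[ 14. 209.] 1170 ztop 0.0274 ctr [0.6279 0.076 ] sz [0.0129 0.0337] ang 88.2
[242. 241.] 459 ztop 0.1182 ctr [ 0.6666 -0.1478] sz [0.0128 0.0057] ang 51.9
[405. 241.] 460 ztop 0.1178 ctr [ 0.6775 -0.2391] sz [0.0058 0.0131] ang 51.8
[193. 251.] 180 ztop 0.0199 ctr [ 0.6074 -0.0776] sz [0.0179 0.0021] ang 85.4
[439. 389.] 350 ztop 0.0484 ctr [ 0.5028 -0.3215] sz [0.0203 0.0034] ang 82.0
```

View pics/side2.png

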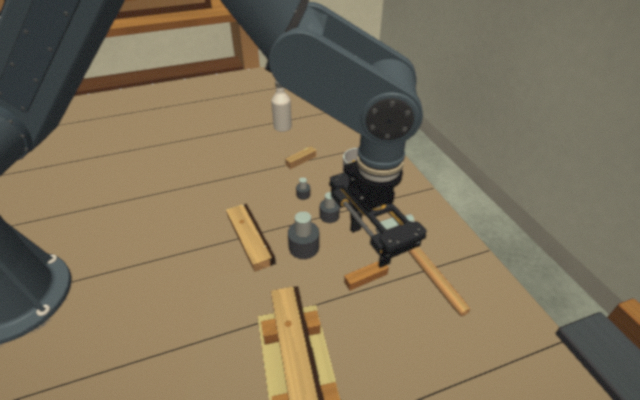

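View pics/w2.png

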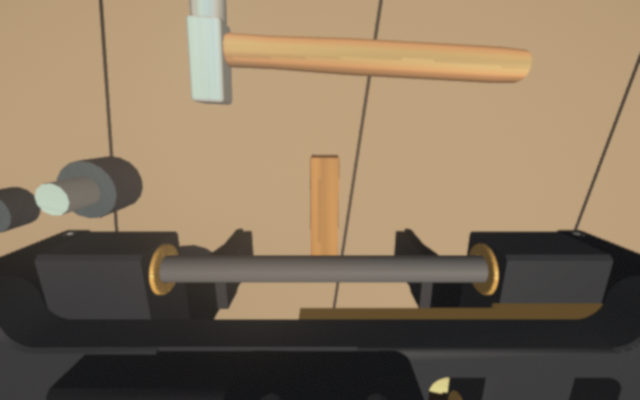

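The long board lies centred: about 1 mm and 0.3° off, top at 0.067 m. The side view cuts off its far end. The wrist view shows the brown stick at (324,204) between the jaws, with the hammer clear above it. I'll go down.

Request:
{"op": "jog_arm", "data": {
  "motion": [0,15,0,0,0,0,0,40,0,0,0,0,0,65,0,0,0,0,0,82,0,0,0,0,0,91,0,0,0,0,0,94,0,0,0,0,0,94,0,0,0,0]
}}

```text
time_s: 12.65
position: [0.6639, -0.1954, 0.026]
tcp_rot: [[-0.992, 0.001, 0.123], [-0.123, -0.0, -0.992], [-0.001, -1.0, 0.001]]
force: [-0.0, -0.2, -0.3]
opening: 0.998
```

Request:
{"op": "jog_arm", "data": {
  "motion": [0,0,0,0,0,0,0,0,0,0,0,0,0,0,0,0,0,0,0,0,0,0,0,0,0,0,0,0,0,0,0,0,0,0,0,0,0,0,0,0,0,0,0,0,0,0,0,0],
  "gripper": 0
}}

```text
time_s: 13.65
position: [0.6634, -0.1953, 0.0255]
tcp_rot: [[-0.992, -0.0, 0.123], [-0.123, -0.0, -0.992], [0.0, -1.0, 0.0]]
force: [-1.0, -0.2, 0.3]
opening: 0.274
```

```bash
cat > sf.py <<'E'
import sys,numpy as np
# stand frame -> world
a=np.radians(-7.5);R=np.array([[np.cos(a),-np.sin(a)],[np.sin(a),np.cos(a)]])
print(np.round(np.array([0.4778,-0.3268])+R@np.array([float(sys.argv[1]),float(sys.argv[2])]),4))
E
python3 sf.py 0 0.065; python3 sf.py 0 -0.065
```

```text
[ 0.4863 -0.2624]
[ 0.4693 -0.3912]
```

```bash
python3 plan.py 0.664 -0.1955 0.18 -82.95; python3 plan.py 0.468 -0.391 0.18 -97.5;python3 plan.py 0.468 -0.391 0.095 -97.5
```

```text
shift [   0. -154.   -0.] turn y -0.0 rows>= 2.5 half [  0. -77.  -0.] -0.0
[  0.664   -0.1955   0.18   -82.95  ]
shift [218.5  -0.  170. ] turn y 14.5 rows>= 4.4 half [109.25  -0.    85.  ] 7.25
[  0.468  -0.391   0.18  -97.45 ]
shift [ 0. 85. -0.] turn y 0.0 rows>= 1.4 half [ 0.  42.5 -0. ] 0.0
[ 4.680e-01 -3.910e-01  9.500e-02 -9.745e+01]
```

Request:
{"op": "jog_arm", "data": {
  "motion": [0,-12,0,0,0,0,0,-40,0,0,0,0,0,-75,0,0,0,0,0,-110,0,0,0,0,0,-140,0,0,0,0,10,-154,8,0,1,0,35,-154,27,0,2,0,70,-154,54,0,4,0,105,-154,82,0,6,0,140,-154,109,0,8,0,170,-154,132,0,10,0,195,-154,152,0,12,0,212,-154,165,0,14,0,218.5,-154,170,0,14.5,0,218.5,-154,170,0,14.5,0,218.5,-154,170,0,14.5,0]
}}

```text
time_s: 15.65
position: [0.4681, -0.39, 0.1795]
tcp_rot: [[-0.992, 0.0, -0.128], [0.128, 0.0, -0.992], [-0.0, -1.0, -0.0]]
force: [0.5, 0.3, -0.3]
opening: 0.272
```

Request:
{"op": "jog_arm", "data": {
  "motion": [0,12,0,0,0,0,0,32,0,0,0,0,0,55,0,0,0,0,0,72,0,0,0,0,0,81,0,0,0,0,0,85,0,0,0,0,0,85.5,0,0,0,0,0,86.5,0,0,0,0,0,86.5,0,0,0,0]
}}

```text
time_s: 16.77
position: [0.4676, -0.3911, 0.0935]
tcp_rot: [[-0.992, 0.001, -0.13], [0.13, -0.001, -0.992], [-0.001, -1.0, 0.001]]
force: [1.0, 0.2, -0.6]
opening: 0.271
```

Request:
{"op": "jog_arm", "data": {
  "motion": [0,0.5,0,0,0,0,0,0.5,0,0,0,0]
}}

```text
time_s: 17.02
position: [0.4677, -0.3911, 0.0935]
tcp_rot: [[-0.992, 0.001, -0.13], [0.13, -0.001, -0.992], [-0.001, -1.0, 0.001]]
force: [-1.2, 0.6, 5.3]
opening: 0.27
```

Request:
{"op": "jog_arm", "data": {
  "motion": [0,0,0,0,0,0,0,0,0,0,0,0,0,0,0,0,0,0,0,0,0,0,0,0],
  "gripper": 0.6
}}

```text
time_s: 17.52
position: [0.4674, -0.3907, 0.0923]
tcp_rot: [[-0.992, -0.0, -0.13], [0.13, 0.0, -0.992], [0.0, -1.0, -0.0]]
force: [-0.4, 0.6, 0.8]
opening: 0.58
```

```bash
echo '[0.468,-0.391,0.093,-97.45]'>cmd.json; python3 plan.py 0.468 -0.391 0.20 -97.45; python3 plan.py 0.6655 0.2245 0.20 -70;python3 plan.py 0.6655 0.2245 0.026 -70
```

```text
shift [   0. -107.    0.] turn y -0.0 rows>= 1.7 half [  0.  -53.5   0. ] -0.0
[  0.468  -0.391   0.2   -97.45 ]
shift [-116.    -0.  -635.9] turn y -27.5 rows>= 10.3 half [ -58.     -0.   -317.95] -13.75
[  0.6655   0.2245   0.2    -69.95  ]
shift [ -0. 174.   0.] turn y 0.0 rows>= 2.8 half [-0. 87.  0.] 0.0
[ 6.655e-01  2.245e-01  2.600e-02 -6.995e+01]
```

Request:
{"op": "jog_arm", "data": {
  "motion": [0,-12,0,0,0,0,0,-40,0,0,0,0,0,-75,0,0,0,0,0,-100,0,0,0,0,0,-107,0,0,0,0,0,-107,0,0,0,0]
}}

```text
time_s: 18.27
position: [0.4675, -0.3908, 0.1999]
tcp_rot: [[-0.992, 0.0, -0.13], [0.13, -0.001, -0.992], [-0.001, -1.0, 0.001]]
force: [0.1, 1.0, -0.1]
opening: 0.598
```

Request:
{"op": "jog_arm", "data": {
  "motion": [-2,0,-10,0,0,0,-6,0,-32,0,-1,0,-12,0,-65,0,-2,0,-19,0,-105,0,-4,0,-28,0,-152,0,-6,0,-36,0,-199,0,-8,0,-45,0,-246,0,-10,0,-53,0,-293,0,-12,0,-62,0,-340,0,-14,0,-71,0,-387,0,-16,0,-79,0,-434,0,-18,0,-88,0,-480,0,-20,0,-96,0,-525,0,-22,0,-103,0,-565,0,-24,0,-109,0,-600,0,-26,0,-114,0,-625,0,-27,0,-116,0,-635.9,0,-27.5,0,-116,0,-635.9,0,-27.5,0],
  "gripper": 1
}}

```text
time_s: 20.52
position: [0.664, 0.2257, 0.1988]
tcp_rot: [[-0.939, -0.002, 0.345], [-0.345, -0.0, -0.939], [0.002, -1.0, -0.0]]
force: [-0.1, -0.3, -0.4]
opening: 1.004
```

```bash
python3 shot.py 3 scene side; python3 st.py 3 0.084 0.105;python3 st.py 3 0.06 0.08; python3 - <<'E'
from wr import *
im,d,K,P,s=wrist("w3"); blobs(d,K,P)
E
```

```text
[0.66422835 0.22414429 0.1991414 ]
scene [147. 235.] 315 z 0.0916 stand-frame ctr [-0.001  -0.0632] sz [0.0241 0.0925] ang 89.9
side [303. 384.] 1204 z 0.0913 stand-frame ctr [-0.0005 -0.0652] sz [0.0897 0.0252] ang 0.2
scene [185. 222.] 1145 z 0.0675 stand-frame ctr [0.0016 0.0341] sz [0.0581 0.1721] ang 0.9
scene [137. 246.] 306 z 0.0675 stand-frame ctr [-0.0003 -0.0989] sz [0.0526 0.0418] ang 0.4
side [292. 333.] 2689 z 0.0674 stand-frame ctr [-0.0003  0.0384] sz [0.0497 0.1619] ang 0.1
side [313. 395.] 239 z 0.0722 stand-frame ctr [ 0.0063 -0.0796] sz [0.0083 0.0743] ang 89.8
table z -0.0006
[458. 100.] 4066 ztop 0.0449 ctr [0.7962 0.1331] sz [0.0834 0.0832] ang 81.1
[145. 130.] 5287 ztop 0.1126 ctr [0.6707 0.4041] sz [0.0383 0.0317] ang 20.3
[451. 120.] 282 ztop 0.0295 ctr [0.786 0.128] sz [0.0133 0.0383] ang 37.6
[616. 186.] 2773 ztop 0.0262 ctr [ 0.7855 -0.0984] sz [0.0876 0.0457] ang 4.7
[324. 187.] 1687 ztop 0.0248 ctr [0.6674 0.225 ] sz [0.0901 0.0237] ang 19.5
[440. 387.] 251 ztop 0.0264 ctr [ 0.4602 -0.0183] sz [0.0322 0.0251] ang 18.9
```

View pics/scene3.png

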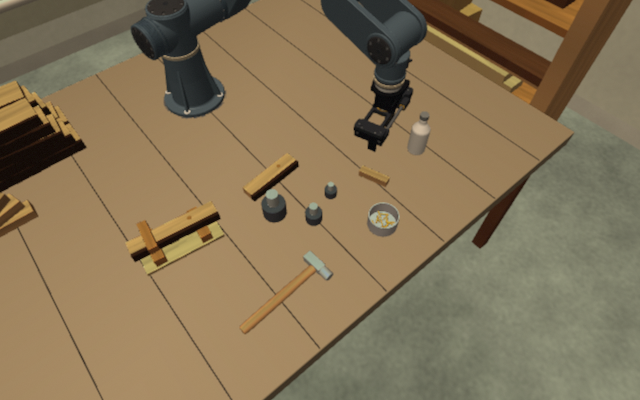

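View pics/w3.png

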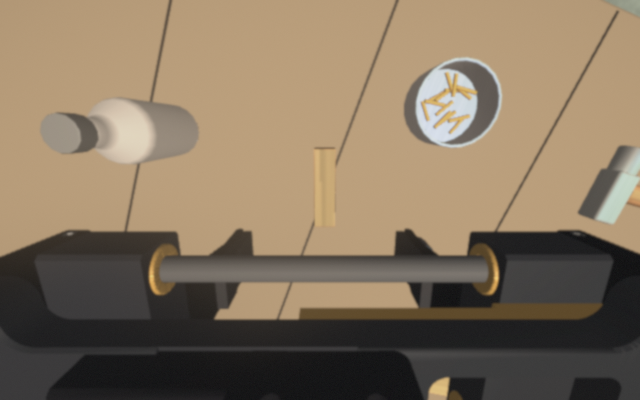

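The brown stick lies over the -y bearer (scene 147,235), centred at (-1,-64) mm and square. The pale stick sits between the jaws at (324,187), clear of the glue and tin. I'll pick it.

Request:
{"op": "jog_arm", "data": {
  "motion": [0,15,0,0,0,0,-1,45,0,0,0,0,-1,85,0,0,0,0,-1,120,0,0,0,0,-1,148,0,0,0,0,-1,165,0,0,0,0,-1,172,0,0,0,0,-1,174,0,0,0,0,-1,174,0,0,0,0]
}}

```text
time_s: 21.8
position: [0.6666, 0.2252, 0.0266]
tcp_rot: [[-0.939, 0.002, 0.343], [-0.343, 0.0, -0.939], [-0.002, -1.0, 0.0]]
force: [-0.2, -0.3, 0.3]
opening: 1.003
```

Request:
{"op": "jog_arm", "data": {
  "motion": [0,0,0,0,0,0,0,0,0,0,0,0,0,0,0,0,0,0,0,0,0,0,0,0,0,0,0,0,0,0,0,0,0,0,0,0,0,0,0,0,0,0,0,0,0,0,0,0],
  "gripper": 0
}}

```text
time_s: 22.8
position: [0.6659, 0.225, 0.0255]
tcp_rot: [[-0.939, -0.0, 0.343], [-0.343, -0.0, -0.939], [0.0, -1.0, 0.0]]
force: [0.4, -0.4, 0.1]
opening: 0.271
```

```bash
echo '[0.6664,0.2248,0.026,-69.95]'>cmd.json; python3 plan.py 0.6664 0.2248 0.20 -69.95; python3 plan.py 0.486 -0.262 0.20 -97.45;python3 plan.py 0.486 -0.262 0.093 -97.45
```

```text
shift [   0. -174.    0.] turn y -0.0 rows>= 2.8 half [  0. -87.   0.] -0.0
[  0.6664   0.2248   0.2    -69.95  ]
shift [336.4  -0.  395.4] turn y 27.5 rows>= 8.3 half [168.2  -0.  197.7] 13.75
[  0.4859  -0.262    0.2    -97.45  ]
shift [-1.00e-01  1.07e+02  0.00e+00] turn y -0.0 rows>= 1.7 half [-5.00e-02  5.35e+01  0.00e+00] -0.0
[ 4.860e-01 -2.620e-01  9.300e-02 -9.745e+01]
```

Request:
{"op": "jog_arm", "data": {
  "motion": [0,-12,0,0,0,0,0,-40,0,0,0,0,0,-80,0,0,0,0,0,-120,0,0,0,0,0,-150,0,0,0,0,0,-170,0,0,0,0,0,-174,0,0,0,0,0,-174,0,0,0,0]
}}

```text
time_s: 23.8
position: [0.6656, 0.225, 0.1996]
tcp_rot: [[-0.939, -0.0, 0.343], [-0.343, -0.0, -0.939], [0.0, -1.0, -0.0]]
force: [0.0, 0.5, -0.5]
opening: 0.273
```

Request:
{"op": "jog_arm", "data": {
  "motion": [6,0,7,0,0,0,20,0,24,0,2,0,42,0,49,0,4,0,70,0,82,0,6,0,100,0,118,0,8,0,130,0,153,0,11,0,160,0,188,0,13,0,190,0,223,0,15,0,220,0,259,0,18,0,250,0,294,0,20,0,278,0,327,0,23,0,303,0,356,0,25,0,321,0,377,0,26,0,332,0,390,0,27,0,336.4,0,395.4,0,27.5,0,336.4,0,395.4,0,27.5,0,336.4,0,395.4,0,27.5,0]
}}

```text
time_s: 25.92
position: [0.4856, -0.2607, 0.1995]
tcp_rot: [[-0.992, -0.0, -0.128], [0.128, 0.001, -0.992], [0.0, -1.0, -0.001]]
force: [-0.9, 0.1, 0.3]
opening: 0.273
```

Request:
{"op": "jog_arm", "data": {
  "motion": [0,12,0,0,0,0,0,36,0,0,0,0,0,65,0,0,0,0,0,88,0,0,0,0,0,100,0,0,0,0,0,104,0,0,0,0,0,106,0,0,0,0,0,107,0,0,0,0,0,107,0,0,0,0]
}}

```text
time_s: 27.05
position: [0.4859, -0.262, 0.0934]
tcp_rot: [[-0.992, 0.001, -0.13], [0.13, -0.001, -0.992], [-0.001, -1.0, 0.001]]
force: [0.7, 0.0, 2.5]
opening: 0.271
```

Contact at 2.5 N, so I release and rise.

Request:
{"op": "jog_arm", "data": {
  "motion": [0,0,0,0,0,0,0,0,0,0,0,0,0,0,0,0,0,0,0,0,0,0,0,0],
  "gripper": 0.6
}}

```text
time_s: 27.55
position: [0.4854, -0.2617, 0.0925]
tcp_rot: [[-0.992, -0.0, -0.13], [0.13, 0.0, -0.992], [0.0, -1.0, -0.0]]
force: [-0.6, -0.8, -0.3]
opening: 0.58
```

Request:
{"op": "jog_arm", "data": {
  "motion": [0,-12,0,0,0,0,0,-40,0,0,0,0,0,-80,0,0,0,0,0,-110,0,0,0,0,0,-125,0,0,0,0,0,-127,0,0,0,0]
}}

```text
time_s: 28.3
position: [0.4857, -0.262, 0.2206]
tcp_rot: [[-0.992, 0.002, -0.13], [0.13, -0.001, -0.992], [-0.002, -1.0, 0.001]]
force: [-1.2, -0.4, -0.5]
opening: 0.598
```

```bash
echo '[0.486,-0.262,0.22,-97.45]'>cmd.json; python3 plan.py 0.470 -0.011 0.22 6.6;python3 plan.py 0.470 -0.011 0.026 6.6
```

```text
shift [  48.4   -0.  -246.8] turn y -104.0 rows>= 9.7 half [  24.2   -0.  -123.4] -52.0
[ 0.47  -0.011  0.22   6.55 ]
shift [ -0. 194.  -0.] turn y -0.1 rows>= 3.1 half [-0. 97. -0.] -0.05
[ 0.47  -0.011  0.026  6.65 ]
```

```bash
echo '[0.486,-0.262,0.22,-97.45]'>cmd.json; python3 plan.py 0.479 -0.091 0.26 6.55
```

```text
shift [  29.1  -40.  -168.6] turn y -104.0 rows>= 9.7 half [ 14.55 -20.   -84.3 ] -52.0
[ 0.479  -0.0911  0.26    6.55  ]
```

Request:
{"op": "jog_arm", "data": {
  "motion": [2,-3,-10,0,-6,0,5,-7,-29,0,-16,0,8,-11,-45,0,-26,0,11,-15,-61,0,-36,0,14,-19,-77,0,-46,0,17,-23,-93,0,-56,0,20,-27,-109,0,-66,0,23,-31,-125,0,-76,0,26,-35,-141,0,-86,0,28,-39,-155,0,-95,0,29.1,-40,-165,0,-101,0,29.1,-40,-168.6,0,-104,0,29.1,-40,-168.6,0,-104,0,29.1,-40,-168.6,0,-104,0],
  "gripper": 1
}}

```text
time_s: 30.05
position: [0.4781, -0.0908, 0.2588]
tcp_rot: [[0.113, -0.002, 0.994], [-0.994, 0.001, 0.113], [-0.001, -1.0, -0.001]]
force: [-0.4, 0.1, 0.1]
opening: 0.998
```

```bash
python3 shot.py 4 scene side; python3 st.py 4 0.084 0.105;python3 st.py 4 0.06 0.08; python3 - <<'E'
from wr import *
im,d,K,P,s=wrist("w4"); print(s["time_s"]); blobs(d,K,P)
E
```

```text
[ 0.47827767 -0.0909671   0.25913441]
scene [195. 212.] 280 z 0.0916 stand-frame ctr [-0.0005  0.0671] sz [0.024  0.0926] ang 89.9
scene [147. 235.] 317 z 0.0917 stand-frame ctr [-0.0009 -0.0631] sz [0.0919 0.0239] ang 0.0
side [288. 307.] 809 z 0.0914 stand-frame ctr [-0.0001  0.065 ] sz [0.0254 0.0901] ang 89.8
side [303. 384.] 1189 z 0.0913 stand-frame ctr [-0.0005 -0.0651] sz [0.0898 0.0249] ang 0.0
scene [209. 210.] 251 z 0.0673 stand-frame ctr [-0.0014  0.1003] sz [0.0524 0.0397] ang 0.6
scene [174. 228.] 725 z 0.0674 stand-frame ctr [-0.0005  0.0017] sz [0.0534 0.1067] ang 0.4
scene [137. 246.] 310 z 0.0676 stand-frame ctr [-0.001  -0.0991] sz [0.0543 0.0425] ang 1.9
side [285. 294.] 330 z 0.0674 stand-frame ctr [-0.0003  0.1063] sz [0.0499 0.026 ] ang 0.3
side [295. 344.] 1989 z 0.0676 stand-frame ctr [0.0001 0.0065] sz [0.0893 0.098 ] ang 0.7
side [313. 395.] 235 z 0.0713 stand-frame ctr [ 0.007  -0.0794] sz [0.0728 0.0079] ang 0.3
30.15
table z -0.0005
[602.  34.] 3426 ztop 0.0433 ctr [0.7801 0.1119] sz [0.0337 0.0782] ang 54.2
[463.  48.] 1073 ztop 0.0503 ctr [0.6275 0.0888] sz [0.0178 0.0176] ang 35.1
[324. 112.] 5904 ztop 0.0268 ctr [ 0.4714 -0.0096] sz [0.05   0.1797] ang 6.4
[475. 130.] 1623 ztop 0.0662 ctr [ 0.6611 -0.0024] sz [0.0238 0.0223] ang 6.0
[398. 178.] 2578 ztop 0.0939 ctr [ 0.5735 -0.0736] sz [0.0325 0.0324] ang 6.2
[539. 208.] 1723 ztop 0.0267 ctr [ 0.7851 -0.1018] sz [0.0884 0.0495] ang 3.8
[311. 297.] 2202 ztop 0.0832 ctr [ 0.4537 -0.2467] sz [0.0346 0.0158] ang 24.4
```

View pics/scene4.png

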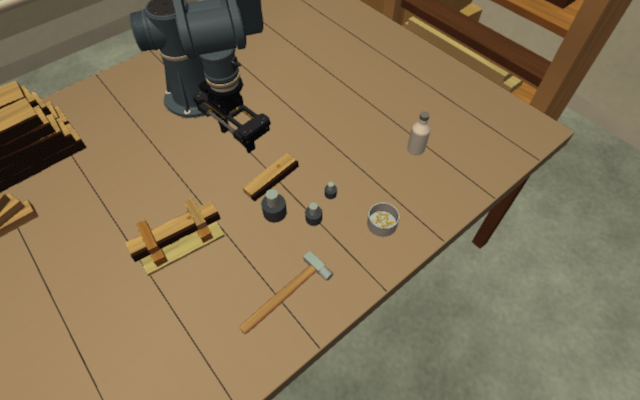

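View pics/w4.png

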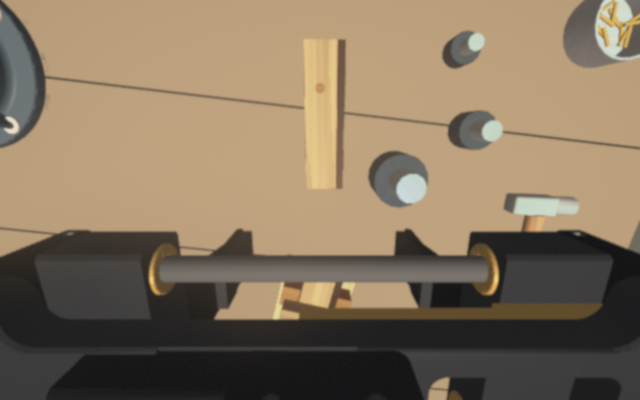

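Both sticks lie at y = ±65 mm and are square; they are pale (195,212) and brown (147,235) in the scene view. The wrist view shows the short board at (324,112), measured at (0.4714,-0.0096) and 180×50 mm. The big weight at (398,178) leaves about 20 mm of clearance.

```bash
python3 plan.py 0.4715 -0.0098 0.12 6.5;python3 plan.py 0.4715 -0.0098 0.026 6.5
```

```text
shift [-81.6 140.    1.8] turn y 0.0 rows>= 2.6 half [-40.8  70.    0.9] 0.0
[ 0.4715 -0.0098  0.12    6.55  ]
shift [ 0. 94.  0.] turn y 0.0 rows>= 1.5 half [ 0. 47.  0.] 0.0
[ 0.4715 -0.0098  0.026   6.55  ]
```

Request:
{"op": "jog_arm", "data": {
  "motion": [-12,0,0,0,0,0,-40,10,1,0,0,0,-68,45,1.8,0,0,0,-81.6,90,1.8,0,0,0,-81.6,130,1.8,0,0,0,-81.6,165,1.8,0,0,0,-81.6,195,1.8,0,0,0,-81.6,216,1.8,0,0,0,-81.6,228,1.8,0,0,0,-81.6,234,1.8,0,0,0,-81.6,234,1.8,0,0,0],
  "gripper": 0.82
}}

```text
time_s: 31.58
position: [0.4711, -0.0094, 0.0257]
tcp_rot: [[0.114, 0.0, 0.993], [-0.993, -0.0, 0.114], [0.0, -1.0, 0.0]]
force: [0.3, 0.4, 0.1]
opening: 0.817
```

Request:
{"op": "jog_arm", "data": {
  "motion": [0,0,0,0,0,0,0,0,0,0,0,0,0,0,0,0,0,0,0,0,0,0,0,0,0,0,0,0,0,0,0,0,0,0,0,0],
  "gripper": 0
}}

```text
time_s: 32.33
position: [0.471, -0.0096, 0.0259]
tcp_rot: [[0.114, 0.0, 0.993], [-0.993, -0.0, 0.114], [0.0, -1.0, 0.0]]
force: [-0.8, 0.1, 5.4]
opening: 0.568
```

```bash
python3 plan.py 0.4715 -0.0098 0.2 6.55;python3 plan.py 0.4778 -0.3268 0.2 -7.5;python3 plan.py 0.4778 -0.3268 0.119 -7.5;
```

```text
shift [   0. -174.    0.] turn y -0.0 rows>= 2.8 half [  0. -87.   0.] -0.0
[ 0.4715 -0.0098  0.2     6.55  ]
shift [315.7  -0.  -29.9] turn y 14.0 rows>= 5.1 half [157.85  -0.   -14.95] 7.0
[ 0.4778 -0.3268  0.2    -7.45  ]
shift [-0. 81.  0.] turn y 0.0 rows>= 1.3 half [-0.  40.5  0. ] 0.0
[ 0.4778 -0.3268  0.119  -7.45  ]
```

Request:
{"op": "jog_arm", "data": {
  "motion": [0,-10,0,0,0,0,0,-35,0,0,0,0,0,-75,0,0,0,0,0,-115,0,0,0,0,0,-150,0,0,0,0,0,-170,0,0,0,0,0,-174,0,0,0,0,0,-174,0,0,0,0]
}}

```text
time_s: 33.33
position: [0.4704, -0.0094, 0.1993]
tcp_rot: [[0.114, -0.001, 0.993], [-0.993, 0.0, 0.114], [-0.0, -1.0, -0.001]]
force: [-0.1, -0.8, -1.2]
opening: 0.575
```

Request:
{"op": "jog_arm", "data": {
  "motion": [8,0,-1,0,0,0,27,0,-3,0,1,0,55,0,-5,0,2,0,90,0,-9,0,4,0,130,0,-12,0,6,0,170,0,-16,0,8,0,210,0,-20,0,10,0,250,0,-24,0,12,0,283,0,-27,0,13,0,305,0,-29,0,14,0,314,0,-29.9,0,14,0,315.7,0,-29.9,0,14,0,315.7,0,-29.9,0,14,0,315.7,0,-29.9,0,14,0]
}}

```text
time_s: 35.08
position: [0.4772, -0.3254, 0.1996]
tcp_rot: [[-0.128, -0.0, 0.992], [-0.992, 0.001, -0.128], [-0.001, -1.0, -0.0]]
force: [-0.6, -0.3, -1.9]
opening: 0.573
```

Request:
{"op": "jog_arm", "data": {
  "motion": [0,10,0,0,0,0,0,30,0,0,0,0,0,52,0,0,0,0,0,68,0,0,0,0,0,76,0,0,0,0,0,79,0,0,0,0,0,81,0,0,0,0,0,81.5,0,0,0,0,0,82,0,0,0,0,0,82,0,0,0,0]
}}

```text
time_s: 36.33
position: [0.4775, -0.3268, 0.118]
tcp_rot: [[-0.13, 0.001, 0.992], [-0.992, -0.001, -0.13], [0.001, -1.0, 0.001]]
force: [0.4, 0.3, -0.3]
opening: 0.572
```

Request:
{"op": "jog_arm", "data": {
  "motion": [0,0.5,0,0,0,0,0,0.5,0,0,0,0]
}}

```text
time_s: 36.58
position: [0.4774, -0.3268, 0.1179]
tcp_rot: [[-0.13, 0.001, 0.992], [-0.992, -0.001, -0.13], [0.001, -1.0, 0.001]]
force: [-1.3, 0.5, 5.0]
opening: 0.571
```

Request:
{"op": "jog_arm", "data": {
  "motion": [0,0,0,0,0,0,0,0,0,0,0,0,0,0,0,0,0,0,0,0,0,0,0,0],
  "gripper": 0.85
}}

```text
time_s: 37.08
position: [0.4772, -0.3265, 0.1169]
tcp_rot: [[-0.13, -0.0, 0.992], [-0.992, 0.0, -0.13], [-0.0, -1.0, -0.0]]
force: [0.1, -0.3, 0.2]
opening: 0.833
```

Request:
{"op": "jog_arm", "data": {
  "motion": [0,-10,0,0,0,0,0,-35,0,0,0,0,0,-70,0,0,0,0,0,-105,0,0,0,0,0,-125,0,0,0,0,0,-132.5,0,0,0,0,0,-132.5,0,0,0,0]
}}

```text
time_s: 37.95
position: [0.4772, -0.3266, 0.2499]
tcp_rot: [[-0.13, 0.001, 0.992], [-0.992, -0.001, -0.13], [0.0, -1.0, 0.001]]
force: [0.8, 0.3, -0.8]
opening: 0.851
```

```bash
echo '[0.4778,-0.3268,0.25,-7.45]'>cmd.json;  python3 plan.py 0.661 -0.063 0.25 0
```

```text
shift [-285.3   -0.   147.4] turn y -7.5 rows>= 5.1 half [-142.65   -0.     73.7 ] -3.75
[ 0.6609 -0.063   0.25    0.05  ]
```

Request:
{"op": "jog_arm", "data": {
  "motion": [-8,0,4,0,0,0,-28,0,14,0,-1,0,-60,0,31,0,-2,0,-100,0,52,0,-3,0,-140,0,72,0,-4,0,-180,0,93,0,-5,0,-220,0,114,0,-6,0,-252,0,130,0,-7,0,-275,0,142,0,-7.5,0,-285.3,0,147.4,0,-7.5,0,-285.3,0,147.4,0,-7.5,0,-285.3,0,147.4,0,-7.5,0],
  "gripper": 0.6
}}

```text
time_s: 39.45
position: [0.6597, -0.0636, 0.2491]
tcp_rot: [[0.0, -0.001, 1.0], [-1.0, -0.0, 0.0], [0.0, -1.0, -0.001]]
force: [0.6, -0.6, -0.2]
opening: 0.598
```

```bash
python3 shot.py 5 scene side; python3 st.py 5 0.11 0.13;python3 st.py 5 0.084 0.105;python3 st.py 5 0.06 0.08; python3 - <<'E'
from wr import *
im,d,K,P,s=wrist("w5"); print(s["time_s"]); blobs(d,K,P)
E
```

```text
[ 0.6598683  -0.0638136   0.24949422]
scene [167. 218.] 1306 z 0.1173 stand-frame ctr [-0.0007  0.0004] sz [0.18   0.0544] ang 88.9
side [296. 342.] 3800 z 0.1173 stand-frame ctr [-0.0001 -0.0012] sz [0.1822 0.05  ] ang 90.0
scene [173. 230.] 408 z 0.0940 stand-frame ctr [0.0332 0.0002] sz [0.1798 0.0261] ang 89.6
side [310. 302.] 153 z 0.0913 stand-frame ctr [0.0362 0.0653] sz [0.0169 0.0255] ang 0.6
side [267. 310.] 189 z 0.0914 stand-frame ctr [-0.0351  0.0641] sz [0.02   0.0281] ang 0.1
side [328. 378.] 228 z 0.0914 stand-frame ctr [ 0.0353 -0.0651] sz [0.0251 0.018 ] ang 89.8
side [279. 389.] 287 z 0.0914 stand-frame ctr [-0.0352 -0.0675] sz [0.0205 0.0294] ang 0.2
side [314. 397.] 85 z 0.0997 stand-frame ctr [ 0.006 -0.091] sz [0.0346 0.0015] ang 0.1
scene [210. 211.] 202 z 0.0674 stand-frame ctr [-0.0008  0.1011] sz [0.0384 0.0534] ang 87.5
scene [175. 232.] 306 z 0.0666 stand-frame ctr [0.0152 0.0015] sz [0.0273 0.1082] ang 4.9
scene [136. 248.] 235 z 0.0674 stand-frame ctr [ 0.001  -0.0987] sz [0.0417 0.0525] ang 89.3
39.55
table z -0.0006
[444.  24.] 2515 ztop 0.0448 ctr [0.7965 0.1143] sz [0.0832 0.0472] ang 0.4
[296.  55.] 922 ztop 0.0503 ctr [0.6281 0.089 ] sz [0.0176 0.0176] ang 14.5
[324. 135.] 1236 ztop 0.0663 ctr [ 0.6614 -0.002 ] sz [0.0227 0.0222] ang 89.1
[255. 192.] 2663 ztop 0.0939 ctr [ 0.5743 -0.0735] sz [0.0327 0.0327] ang 39.2
[413. 211.] 2049 ztop 0.0266 ctr [ 0.7868 -0.1209] sz [0.0876 0.0884] ang 3.9
```

View pics/scene5.png

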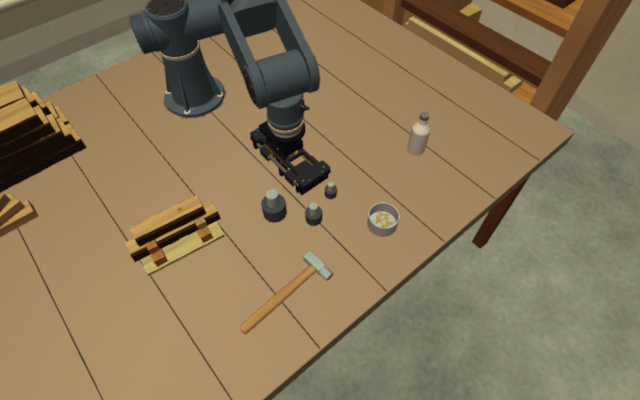

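View pics/w5.png

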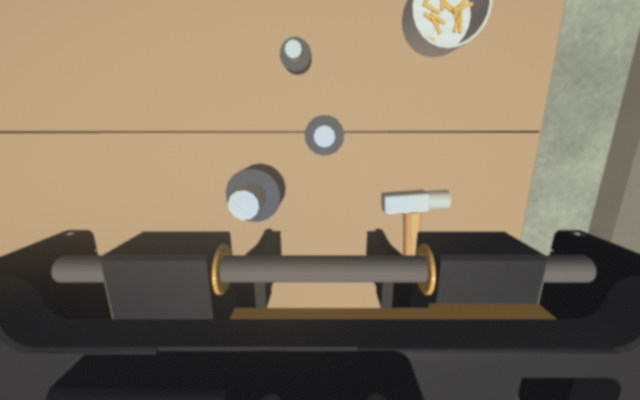

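The short board lies at (0,0) within about 1 mm, square, top at 0.117 m (scene 167,218). The wrist view shows the 66 mm weight at (324,135), at (0.6614,-0.002). I'll grasp its knob.

```bash
python3 plan.py 0.662 -0.0025 0.061 0.05
```

```text
shift [-60.5 189.    1.1] turn y -0.0 rows>= 3.2 half [-30.25  94.5    0.55] -0.0
[ 0.662  -0.0025  0.061   0.05  ]
```

Request:
{"op": "jog_arm", "data": {
  "motion": [-10,3,0,0,0,0,-33,20,1,0,0,0,-55,50,1,0,0,0,-60.5,85,1,0,0,0,-60.5,120,1,0,0,0,-60.5,150,1,0,0,0,-60.5,172,1,0,0,0,-60.5,184,1,0,0,0,-60.5,189,1,0,0,0,-60.5,189,1,0,0,0]
}}

```text
time_s: 40.85
position: [0.6615, -0.0019, 0.0607]
tcp_rot: [[0.001, 0.0, 1.0], [-1.0, 0.0, 0.001], [-0.0, -1.0, 0.0]]
force: [0.4, 1.1, 0.3]
opening: 0.602
```

Request:
{"op": "jog_arm", "data": {
  "motion": [0,0,0,0,0,0,0,0,0,0,0,0,0,0,0,0,0,0,0,0,0,0,0,0,0,0,0,0,0,0,0,0,0,0,0,0],
  "gripper": 0
}}

```text
time_s: 41.6
position: [0.661, -0.0023, 0.0608]
tcp_rot: [[0.001, -0.001, 1.0], [-1.0, -0.0, 0.001], [0.0, -1.0, -0.001]]
force: [-2.2, -0.2, 2.6]
opening: 0.269
```

```bash
python3 plan.py 0.662 -0.0025 0.26 0.05; python3 plan.py 0.4778 -0.3268 0.26 -7.5; python3 plan.py 0.4778 -0.3268 0.18 -7.5
```

```text
shift [  -0. -199.    0.] turn y -0.0 rows>= 3.2 half [ -0.  -99.5   0. ] -0.0
[ 0.662  -0.0025  0.26    0.05  ]
shift [ 324.1   -0.  -184.5] turn y 7.5 rows>= 6.0 half [162.05  -0.   -92.25] 3.75
[ 0.4778 -0.3268  0.26   -7.45  ]
shift [ 0. 80.  0.] turn y 0.0 rows>= 1.3 half [ 0. 40.  0.] 0.0
[ 0.4778 -0.3268  0.18   -7.45  ]
```

Request:
{"op": "jog_arm", "data": {
  "motion": [0,-10,0,0,0,0,0,-35,0,0,0,0,0,-75,0,0,0,0,0,-120,0,0,0,0,0,-160,0,0,0,0,0,-188,0,0,0,0,0,-199,0,0,0,0,0,-199,0,0,0,0]
}}

```text
time_s: 42.6
position: [0.6612, -0.0022, 0.2594]
tcp_rot: [[0.001, 0.0, 1.0], [-1.0, 0.0, 0.001], [-0.0, -1.0, 0.0]]
force: [-0.1, 0.1, -4.5]
opening: 0.269
```

Request:
{"op": "jog_arm", "data": {
  "motion": [8,0,-5,0,0,0,27,0,-15,0,0.5,0,53,0,-30,0,1,0,85,0,-48,0,2,0,120,0,-68,0,3,0,155,0,-88,0,4,0,190,0,-108,0,5,0,225,0,-128,0,5.5,0,258,0,-147,0,6,0,286,0,-163,0,7,0,307,0,-175,0,7.5,0,319,0,-182,0,7.5,0,324.1,0,-184.5,0,7.5,0,324.1,0,-184.5,0,7.5,0,324.1,0,-184.5,0,7.5,0,324.1,0,-184.5,0,7.5,0]
}}

```text
time_s: 44.6
position: [0.4775, -0.3258, 0.2595]
tcp_rot: [[-0.128, -0.0, 0.992], [-0.992, 0.0, -0.128], [-0.0, -1.0, -0.0]]
force: [-0.7, 0.4, -3.7]
opening: 0.266
```

Request:
{"op": "jog_arm", "data": {
  "motion": [0,10,0,0,0,0,0,30,0,0,0,0,0,52,0,0,0,0,0,67,0,0,0,0,0,75,0,0,0,0,0,78,0,0,0,0,0,80,0,0,0,0,0,80.5,0,0,0,0,0,81,0,0,0,0,0,81,0,0,0,0]
}}

```text
time_s: 45.85
position: [0.4772, -0.3267, 0.1789]
tcp_rot: [[-0.13, 0.0, 0.992], [-0.992, -0.0, -0.13], [0.0, -1.0, 0.0]]
force: [0.9, -0.6, -4.4]
opening: 0.267
```

Still carrying the full weight, so I lower a little at a time.

Request:
{"op": "jog_arm", "data": {
  "motion": [0,0.5,0,0,0,0,0,0.5,0,0,0,0,0,0.5,0,0,0,0]
}}

```text
time_s: 46.22
position: [0.4773, -0.3268, 0.1788]
tcp_rot: [[-0.13, 0.001, 0.992], [-0.992, -0.001, -0.13], [0.001, -1.0, 0.001]]
force: [-0.8, 0.3, 3.5]
opening: 0.266
```

Contact made (+3.5 N), so I release and rise.

Request:
{"op": "jog_arm", "data": {
  "motion": [0,0,0,0,0,0,0,0,0,0,0,0,0,0,0,0,0,0,0,0,0,0,0,0],
  "gripper": 0.6
}}

```text
time_s: 46.72
position: [0.4772, -0.3266, 0.1779]
tcp_rot: [[-0.13, 0.0, 0.992], [-0.992, -0.0, -0.13], [-0.0, -1.0, 0.0]]
force: [-0.5, 0.8, 0.0]
opening: 0.575
```

Request:
{"op": "jog_arm", "data": {
  "motion": [0,-6,0,0,0,0,0,-20,0,0,0,0,0,-45,0,0,0,0,0,-75,0,0,0,0,0,-100,0,0,0,0,0,-110,0,0,0,0]
}}

```text
time_s: 47.48
position: [0.4778, -0.3272, 0.2908]
tcp_rot: [[-0.13, 0.003, 0.992], [-0.992, -0.003, -0.13], [0.003, -1.0, 0.004]]
force: [-0.5, 0.2, -0.1]
opening: 0.601
```

Request:
{"op": "jog_arm", "data": {
  "motion": [-10,0,5,0,0,0,-35,0,10,0,0,0,-75,0,20,0,0,0,-115,0,30,0,0,0,-155,0,40,0,0,0,-185,0,45,0,0,0,-200,0,50,0,0,0,-200,0,50,0,0,0,-200,0,50,0,0,0]
}}

```text
time_s: 48.6
position: [0.5524, -0.1355, 0.2877]
tcp_rot: [[-0.13, -0.001, 0.991], [-0.991, -0.0, -0.13], [0.0, -1.0, -0.001]]
force: [0.1, -0.1, -0.4]
opening: 0.6
```

```bash
python3 shot.py 6 scene side; for r in "0.172 0.195" "0.145 0.165" "0.11 0.13" "0.084 0.105" "0.06 0.08"; do echo $r; python3 st.py 6 $r; done
python3 - <<'E'
import cv2,numpy as np
a=cv2.imread('pics/scene6.png')[160:290,90:330];b=cv2.imread('pics/side6.png')[230:400,200:400]
cv2.imwrite('pics/end.png',np.hstack([cv2.resize(a,(400,400*130//240)) if 0 else cv2.copyMakeBorder(cv2.resize(a,(440,238)),0,102,0,0,0),cv2.resize(b,(350,340*350//400+42))[:340]]))
E
```

```text
[ 0.55239392 -0.13583805  0.28794876]
0.172 0.195
scene [160. 203.] 88 z 0.1828 stand-frame ctr [0.0003 0.0003] sz [0.0256 0.0221] ang 14.1
side [293. 310.] 270 z 0.1832 stand-frame ctr [-0.0004 -0.0021] sz [0.0232 0.0228] ang 40.3
0.145 0.165
scene [164. 212.] 206 z 0.1537 stand-frame ctr [0.0033 0.0007] sz [0.042  0.0459] ang 0.6
side [294. 325.] 603 z 0.1533 stand-frame ctr [-0.0005 -0.0039] sz [0.0428 0.0463] ang 80.8
0.11 0.13
scene [167. 219.] 1097 z 0.1173 stand-frame ctr [-0.0009  0.0002] sz [0.18   0.0534] ang 89.4
side [286. 297.] 728 z 0.1173 stand-frame ctr [-0.0001  0.0512] sz [0.0499 0.0763] ang 0.1
side [301. 368.] 2002 z 0.1173 stand-frame ctr [-0.0003 -0.0435] sz [0.0495 0.0978] ang 0.1
0.084 0.105
scene [173. 230.] 393 z 0.0942 stand-frame ctr [0.0331 0.0003] sz [0.1792 0.0264] ang 89.6
side [310. 302.] 152 z 0.0912 stand-frame ctr [0.0361 0.0645] sz [0.0173 0.0251] ang 0.8
side [267. 310.] 188 z 0.0915 stand-frame ctr [-0.0351  0.0635] sz [0.02   0.0282] ang 0.1
side [328. 378.] 231 z 0.0913 stand-frame ctr [ 0.0355 -0.0652] sz [0.0251 0.0179] ang 88.4
side [279. 3
[... 151 characters left out ...]
2 0.0333] ang 89.8
0.06 0.08
scene [210. 211.] 202 z 0.0675 stand-frame ctr [-0.0005  0.1009] sz [0.0385 0.0532] ang 88.4
scene [176. 232.] 310 z 0.0667 stand-frame ctr [0.0162 0.0016] sz [0.0274 0.1079] ang 4.0
scene [136. 248.] 240 z 0.0672 stand-frame ctr [ 0.0003 -0.0986] sz [0.0427 0.0517] ang 88.4Traceback (most recent call last):
  File "<stdin>", line 3, in <module>
    return _nx.concatenate(arrs, 1, dtype=dtype, casting=casting)
           ~~~~~~~~~~~~~~~^^^^^^^^^^^^^^^^^^^^^^^^^^^^^^^^^^^^^^^
ValueError: all the input array dimensions except for the concatenation axis must match exactly, but along dimension 0, the array at index 0 has size 340 and the array at index 1 has size 339
```

View pics/side6.png

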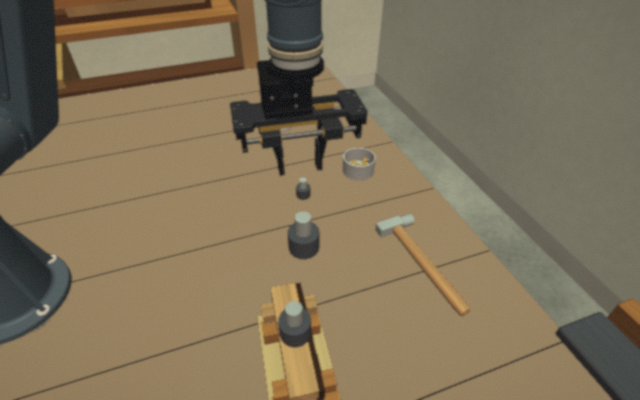

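View pics/scene6.png

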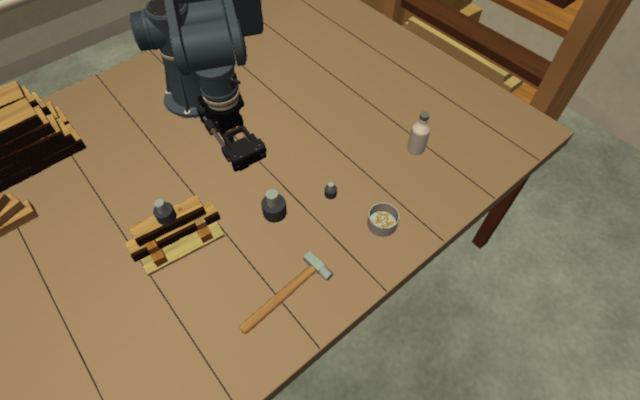

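The stack stands complete, with the weight upright on it at scene (162,208). The knob is centred within 2 mm and its top is at 0.183 m. The glue, hammer and tin have not moved. I'm handing in.

```bash
python3 -c "
from rig import bot
print(bot.hand_in())"
```

```text
the job is handed in; nothing more can be done
None
```

The stack is built and handed in at about 49 s of the 134 s allowed; no verdict is reported. From the bottom up it is the long board on the bearers, the brown stick over the -y bearer and the pale stick over the +y one, the short board, then the 66 mm weight.

Last checks, relative to the stand as measured by the cameras:

| Item | Offset from its place | Angle off | Top height | Expected top |
|---|---|---|---|---|
| Long board | within about 1 mm | under 1° | 0.067 m | 0.068 m |
| Sticks | within about 2 mm (at y = ±65 mm) | under 1° | 0.091 m | 0.092 m |
| Short board | within about 1 mm | about 1° or less | 0.117 m | 0.118 m |
| Weight (knob) | within about 2 mm | upright by eye | 0.183 m | 0.184 m |

- **Bystanders:** the glue, hammer and tin look unmoved in the last scene picture. I did not measure them again.
- **Disagreements:** the scene and side cameras differed by about 5 mm in x, so I used their mean. Wrist views agreed with it within about 2 mm for the long board, sticks, short board and weight; the stand itself was not checked by wrist.
- **Partial views:** the side camera cut off the near end of the stand. In the last pictures the sticks and long board are partly covered, so their figures come from before the short board went on; the parts still visible agree with them.

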